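# Slide the blank sign plate out over the edge and fit it on its desk stand

### The job

The thin metal sign plate lies in the channel on top of the little drawer unit, under a spring clip, and is too flat and boxed in to grasp there. Pressing lightly on its vinyl panel from above, slide it out towards the open front until well over a quarter but less than half of its length overhangs the edge and let it lie there; then take it by its two long edges where it overhangs, lift it off and lay it flat in the black desk stand, inside the corner lugs. Do not lean hard on the plate, do not drop it, and leave the other things on the desk and on the drawer unit where they are.

Things in the scene. Friction and masses are not known exactly. Their poses are not given: they have to be found in the camera images.
- plate_centre (a point): the centre of the loose plain aluminium sign plate, 150 x 56 x 3 mm, 50 to 100 g; x axis along the length, y along the width, z up. A grippy blank vinyl panel, 92 x 46 mm, stands 0.5 mm proud on top, from 60 mm in front (-x) to 32 mm behind the centre; the long edges are grippy too. It starts flat in the channel, its front end 10 to 30 mm behind the channel's front edge, its rear under the clip
- edge (a point): middle of the channel's open front edge, at floor height (110 mm above the desk), atop a fixed wooden drawer unit 240 mm deep, 200 mm wide with a flat front. x points back along the channel, away from the open front; y across; z up. Two rails, 61 mm apart, 5 mm high, 6 mm wide, flank the floor over its full 240 mm and end at the edge. Drawer pulls stick out 8 mm, over 25 mm below the edge
- clip_foot (a point): the spot, 145 mm behind the edge and 3 mm above the floor, where the clip's round foot (10 mm thick, 34 mm wide) bears on the plate's bare rear with about 6 N. The sprung steel clip reaches back to its hinge 218 mm behind the edge and at most 40 mm above the floor. Its drag lasts until the plate's rear end has come out in front of the foot, which then drops to the floor
- channel: the grey channel floor with its rails (origin: middle of the floor, axes as for the edge). Friction: plate on floor and foot about 0.3, fingertips on the vinyl about 0.8. The floor rests on stiff foam (1 mm for 25 N). A press of about 9 to 13 N near the plate's centre slides it; with less the fingers slip over it; press, clip and weight together must stay below 22 N. Measured heights are too coarse for that: go by the felt force
- seat (a point): centre of the flat bed of the black desk sign stand (fixed), 32 mm above the desk; the plate's underside rests on it, its length along x (either way round); z up. The bed is 40 mm wide, narrower than the plate; beside it the middle 126 mm are open to the desk for fingers. Four end corners with lugs and end stops 6 mm above the bed leave 3 mm to spare all round the plate
- stand: the black sign stand: 168 mm long in x; ends 74 mm wide in y over the last 18 mm; end stops' inner faces 78 mm, side lugs' inner faces 31 mm from the centre, the lugs 66 to 80 mm along x from it; 38 mm high overall. Origin under its centre, on the desk
- calculator: bystander: grey desk calculator, 110 x 64 x 16 mm, lying flat; origin under its centre
- mouse: bystander: black round computer mouse, 62 mm across, 35 mm high; origin under its centre
- stapler: bystander: black stapler, 130 x 38 x 49 mm; origin under its centre
- mug: bystander: white mug, 80 mm across, 90 mm high; origin under its centre
- tea: bystander: tea bottle, 64 mm across, 190 mm high; origin under its centre
- eraser: bystander: white eraser, 43 x 18 x 12 mm, lying on the drawer unit beside the channel; origin under its centre
- tape: bystander: roll of clear tape, 64 mm across, 18 mm high, lying flat; origin under its centre
Not all that is in view belongs to the job. What is meant by the part that bears plate_centre is not purple or yellow, and is the larger of those in its own colour.

How it is judged:
On the way, in this order (a step that is already met when the one before it is completed fails the run):
1. the plate lies flat in the channel with between 38 and 70 mm of it overhanging the front edge, and nothing of the robot touches it (x of plate_centre in the frame of edge between 0.005 and 0.037 m and z of plate_centre in the frame of edge below 0.004 m and angle between plate_centre's own z axis and vertical below 0.04 rad and contact force between plate and the fingers below 0.05 N), for 0.2 s.
2. the plate is held in the fingers and lifted clear of the channel (z of plate_centre in the frame of edge above 0.012 m and contact force between plate and the fingers above 1 N and contact force between plate and channel below 0.05 N), for 0.1 s.
At the end, for the whole second after the job is handed in: the plate lies at rest, flat (within 0.03 rad) on the stand's bed inside the four lugs: its centre within 6 mm of the bed's centre, its underside within 1.5 mm of the bed, its length along the stand within 0.12 rad, and released (horizontal distance between plate_centre and seat below 0.006 m and z of plate_centre in the frame of seat between 0 and 0.003 m and angle between plate_centre's own z axis and vertical below 0.03 rad and angle between the x axis of plate_centre and the x axis of seat, either way round below 0.12 rad and linear speed of plate below 0.01 m/s); the robot touches nothing.
It fails at once if the plate is pressed onto the channel with more than 22 N (clip and weight, about 7 N, included) (contact force between plate and channel above 22 N).
It fails at once if the plate is banged or pressed onto the stand with more than 25 N (contact force between plate and stand above 25 N).
It fails at once if the plate is dropped or tipped off onto the desk (height (world z) of plate_centre below 0.02 m or angle between plate_centre's own z axis and vertical above 0.7 rad).
It fails at once if another thing on the desk or on the drawer unit is shifted by more than 20 mm (distance of any of calculator, mouse, stapler, mug, tea, eraser, tape from where it was at the start of the episode above 0.02 m).
It also fails if it takes over 72 s, if anything falls off the work surface, if the arm or the gripper's body presses on something with over 40 N, if the wrist force passes 120 N, or if a joint passes its speed limit or range.

### The arm

A 6-joint arm with a two-finger parallel gripper is mounted at the origin on the work surface. World frame = base frame: x ahead of the robot, y to its left, z up, the work surface at z = 0. Lengths are in m, angles in rad, forces in N, time in s.
With the tool pointing down it reaches from about 0.35 to 0.8 m from the base axis. Payload 7.3 kg.
Tool frame: the origin (TCP) lies between the finger pads; the fingertips stand 25 mm ahead of it and the grasp point (between the pads) lies 6 mm ahead of it (r.tip_extent is the distance from the TCP to the fingertips, in m); z points along the fingers, y is the direction in which the jaws open and shut (so a half turn about z gives the same grasp; the last joint's range is limited). The gripper opens to 85 mm and grips with 20 to 120 N. Pads are 22 mm wide; open, the fingers measure 114 mm over their backs; the gripper's body (76 mm by 85 mm) begins 54 mm behind the grasp point. The pads swing forward as they close: fully open they stand 13 mm farther back than shut.
Start: joints at [-1.287, 0.342, 1.524, -0, 1.275, -0.146], TCP at [0.219, -0.477, 0.256] pointing down, gripper open.
Joint ranges: [-2.53, 2.53], [-0.77, 2.02], [0.04, 2.7], [-1, 4.14], [0.28, 2.66], [-3.11, 3.11]. Speed limits (rad/s): [2.57, 2.57, 3.14, 3.14, 3.14, 3.14].

### API

Orientations are given as a unit quaternion [x, y, z, w].
In Python, from workcell import r, command_gripper, optics gives the robot as it stands. The module is installed in compiled form; this text tells all that it offers. Calls block until the motion is done:
- r.reach(position, orientation): joint-space move of the TCP to a pose.
- r.move_straight(position, orientation=None, speed=0.15, max_force=None): straight line of the TCP; orientation=None keeps the orientation; speed is the mean speed in m/s. With max_force (N) it stops when the force on the tool has changed by that much, and returns True; else False.
- r.movej(angles): joint-space move.
- command_gripper(opening, force=None): finger opening in m; force is the grip in N (None keeps the last); returns when the fingers have stopped.
- r.hold(seconds).
- r.solve_ik(position, orientation): joint angles nearest the present ones, or None.
- r.read_state(): the state.
- optics.get_image(name): name is "scene" or "side" or "wrist"; returns (picture, depth): 420x560x3 uint8, red, green, blue; 420x560 float32, m along the optical axis (not along the pixel's ray), 0 where there is no reading.
- optics.camera_model(name): a dict with "K" (3x3 intrinsics, pixels), "k1" (the pictures are not rectified: a ray, as slopes to the right and down, at radius r is drawn at 1 + k1 r^2 times it, then the intrinsics apply), "R" (3x3) and "t" (3): a world point X has camera coordinates R X + t; the wrist camera has in their place "tool_from_camera" (4x4, takes a point from camera to tool coordinates, whose origin is the TCP and whose axes are the flange's). Camera axes: x right, y down, z forward; pixel columns grow to the right and rows downward; lengths in m; the calibration is good to about 2 mm. A picture is of the moment at which its call begins: read the wrist's pose just before it. camera_model takes no time and is no camera call.
A pose or a line that the arm cannot do raises r.PlanningError and nothing moves.
- r.finish_job(): hands the job in, once; it reports no verdict.
The state is a dict: "time_s": time; "joint_positions": joint angles; "dq": joint speeds; "tau": joint torques, N m; "eef_pos": TCP position; "eef_rot": TCP orientation; "contact_force": force on the tool from outside, world axes, zero at the start; "torque": the same for the moment, N m; "grip_width": finger opening in m.
Only numpy, scipy, OpenCV 4.12 (cv2) and the standard library are available. Lean on these libraries where they do the work, as an engineer would, in place of code of your own. Each camera call takes 0.05 s, during which the arm holds its last target.

## Working session

There is one attempt and no reset: what is moved stays moved. The work goes in short steps, each a Python script; the robot and the scene stay as the last script left them, time stands still between calls to the robot, and variables do not carry over. Pictures are saved under pics/ and viewed, and the job is handed in when it is done.

```bash
mkdir -p pics
cat > h.py <<'E'
import numpy as np, cv2
from workcell import r, command_gripper, optics
def save(name,img): cv2.imwrite(f'pics/{name}.png',cv2.cvtColor(img,cv2.COLOR_RGB2BGR))
E
python3 - <<'E'
from h import *
for n in ("scene","side","wrist"):
    s=r.read_state(); im,d=optics.get_image(n); save(n+'0',im); np.save(f'pics/{n}0d.npy',d); np.save(f'pics/{n}0.npy',im)
    m=optics.camera_model(n); print(n,m)
print(s['time_s'],s['eef_pos'],s['eef_rot'],s['grip_width'],s['contact_force'],r.tip_extent)
E
```

```text
scene {'K': array([[408.27632071,   0.        , 279.97107619],
       [  0.        , 408.27632071, 209.84413154],
       [  0.        ,   0.        ,   1.        ]]), 'k1': -0.0016214418409536955, 'R': array([[ 0.82677587,  0.56214976, -0.02071974],
       [ 0.37438888, -0.57737218, -0.72558551],
       [-0.41985073,  0.59213935, -0.68782   ]]), 't': array([-0.38192488, -0.10944226,  1.55322066])}
side {'K': array([[446.85708178,   0.        , 287.4562909 ],
       [  0.        , 446.85708178, 209.56481624],
       [  0.        ,   0.        ,   1.        ]]), 'k1': -0.041129622525773804, 'R': array([[-0.92758895, -0.373338  ,  0.01405284],
       [-0.25996358,  0.61797208, -0.74197672],
       [ 0.26832384, -0.69190263, -0.67027835]]), 't': array([0.44373809, 0.20084602, 1.09308391])}
wrist {'K': array([[376.24227122,   0.        , 270.23431822],
       [  0.        , 376.24227122, 209.52794   ],
       [  0.        ,   0.        ,   1.        ]]), 'k1': -0.07040159146422081, 'tool_from_camera': array([[ 2.26243496e-04, -9.44721583e-01, -3.27873571e-01,
         8.60377865e-02],
       [ 9.99999641e-01,  4.81369738e-04, -6.96966717e-04,
         1.42061353e-04],
       [ 8.16267916e-04, -3.27873296e-01,  9.44721353e-01,
        -1.17860861e-01],
       [ 0.00000000e+00,  0.00000000e+00,  0.00000000e+00,
         1.00000000e+00]])}
0.1 [ 0.21870629 -0.47694397  0.25571302] [ 9.76998695e-01  2.13244273e-01 -4.57501195e-05 -6.53841032e-04] 0.08525629327165522 [ 0.22922981  0.02736946 -0.7150776 ] 0.025
```

View pics/scene0.png

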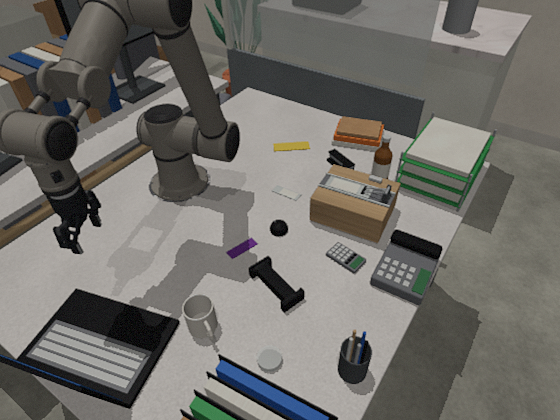

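View pics/side0.png

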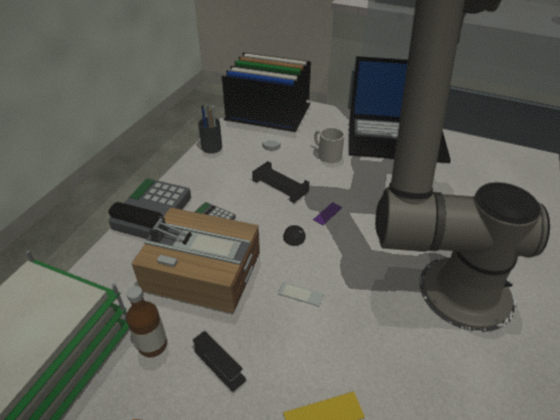

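View pics/wrist0.png

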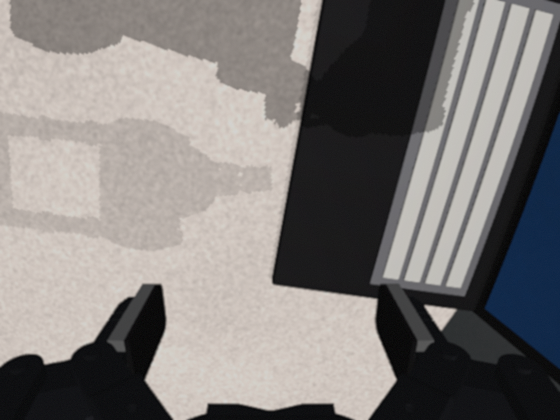

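The side view shows the drawer unit at (200,255), with the clip at (170,238) and the open channel front at (250,250) facing the robot. The stand is at (280,182).

Plate candidates in the scene view are:
- the aluminium plate in the channel (350,187)
- a small aluminium plate on the desk (286,192)
- a purple one (242,248)
- a yellow one (292,146)

The channel plate fits: it is aluminium, and it looks larger than the desk one. I'll confirm with an enlarged crop.

Run:
```python
from h import *
a=np.load('pics/scene0.npy')[120:250,260:420]; b=np.load('pics/side0.npy')[180:320,110:340]
save('cropA',cv2.resize(a,None,fx=4.6,fy=4.6,interpolation=cv2.INTER_CUBIC)); save('cropB',cv2.resize(b,None,fx=3.4,fy=3.4,interpolation=cv2.INTER_CUBIC))
```

```text
(no output)
```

View pics/cropA.png

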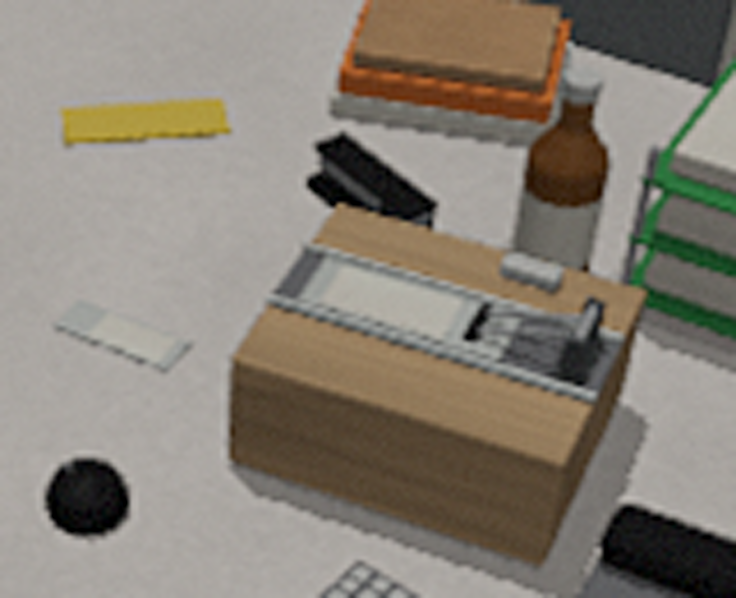

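View pics/cropB.png

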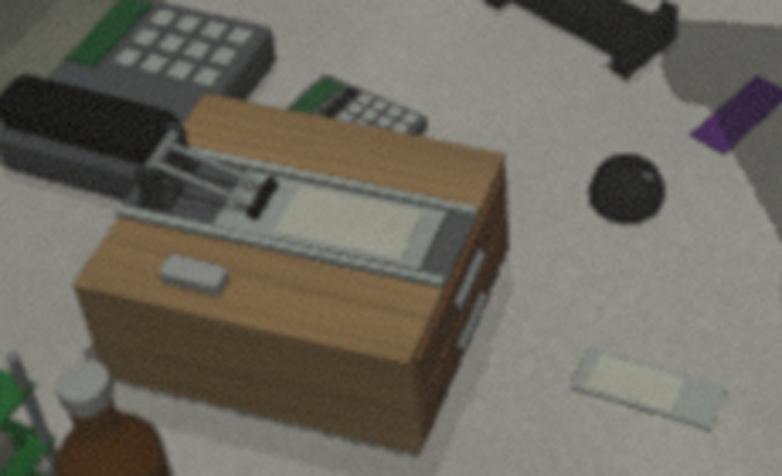

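The enlarged crop confirms it: the aluminium plate in the channel (scene about (346,182)) is clearly larger than the loose aluminium one on the desk (286,192), and it sits under the clip. Next is a coarse location, then a wrist look from above.

```bash
cat >> h.py <<'E'
from scipy.spatial.transform import Rotation as Ro
def cam(name,s=None):
    m=optics.camera_model(name)
    if name=='wrist':
        T=m['tool_from_camera']; R=Ro.from_quat(s['eef_rot']).as_matrix()
        Rw=R@T[:3,:3]; c=R@T[:3,3]+np.array(s['eef_pos'])
    else:
        Rw=m['R'].T; c=-Rw@m['t']
    return m['K'],m['k1'],Rw,c
def ray(C,uv):
    K,k1,Rw,c=C; uv=np.atleast_2d(np.array(uv,float))
    x=np.c_[(uv[:,0]-K[0,2])/K[0,0],(uv[:,1]-K[1,2])/K[1,1]]; y=x.copy()
    for _ in range(20): y=x/(1+k1*(y**2).sum(1,keepdims=True))
    return c,(np.c_[y,np.ones(len(y))])@Rw.T
def toz(C,uv,z):
    c,d=ray(C,uv); return c+d*((z-c[2])/d[:,2])[:,None]
def proj(C,X):
    K,k1,Rw,c=C; p=(np.atleast_2d(X)-c)@Rw; q=p[:,:2]/p[:,2:]; q=q*(1+k1*(q**2).sum(1,keepdims=True))
    return q@K[:2,:2].T+K[:2,2]
def quat(yaw):  # tool down, tool x axis along world yaw
    c,s=np.cos(yaw),np.sin(yaw)
    return Ro.from_matrix(np.array([[c,s,0],[s,-c,0],[0,0,-1]])).as_quat()
E
python3 - <<'E'
from h import *
C=cam('scene')
A=lambda u,v:(260+u/4.6,120+v/4.6)
P=toz(C,[A(305,247),A(270,300),A(590,392)],.115); print(P)
C2=cam('side'); B=lambda u,v:(110+u/3.4,180+v/3.4)
print(toz(C2,[B(438,283),B(480,210),B(118,212)],.115))
print('stand scene',toz(C,[(257,265),(296,300)],.036), 'side',toz(C2,[(260,172),(300,190)],.036))
print('mouse',toz(C,[(279,228)],.02),'mug',toz(C,[(200,310)],.05),'calc',toz(C,[(346,257)],.016),'tape',toz(C,[(270,360)],.018),'tea',toz(C2,[(145,325)],.1))
E
```

```text
[[0.51192413 0.2100525  0.115     ]
 [0.52088633 0.143739   0.115     ]
 [0.75000533 0.17707078 0.115     ]]
[[0.5083962  0.22135852 0.115     ]
 [0.51138026 0.15057352 0.115     ]
 [0.74055701 0.24893231 0.115     ]]
stand scene [[ 0.50811301 -0.18711555  0.036     ]
 [ 0.66964071 -0.2263843   0.036     ]] side [[ 0.64931947 -0.1963079   0.036     ]
 [ 0.50460061 -0.16283355  0.036     ]]
mouse [[ 0.46809463 -0.01395458  0.02      ]] mug [[ 0.47953833 -0.40052186  0.05      ]] calc [[ 7.06417117e-01 -7.05781097e-04  1.60000000e-02]] tape [[ 0.70375397 -0.39882895  0.018     ]] tea [[0.6159611  0.43035163 0.1       ]]
```

Run:
```python
from h import *
q=quat(0.12)
for p in ([.57,.19,.30],[.6,.19,.14],[.5,.18,.11],[.58,-.19,.04]): print(r.solve_ik(p,q))
r.reach([.40,0,.35],q)
r.reach([.57,.19,.30],q)
s=r.read_state(); im,d=optics.get_image('wrist'); save('w1',im); np.savez('pics/w1.npz',im=im,d=d,p=s['eef_pos'],q=s['eef_rot'])
print(s['time_s'],s['eef_pos'],s['contact_force'])
```

```text
[ 1.94248524e-01  4.58125036e-01  1.22404585e+00 -4.44089210e-16
  1.45942177e+00  1.64504485e+00]
[ 1.84983941e-01  6.34430025e-01  1.37124780e+00 -4.44089210e-16
  1.13591483e+00  1.63578027e+00]
[ 2.01288062e-01  5.16138911e-01  1.69706379e+00 -4.44089210e-16
  9.28389952e-01  1.65208439e+00]
[-4.42077136e-01  7.28221095e-01  1.51269882e+00 -4.44089210e-16
  9.00672740e-01  1.00871919e+00]
3.05 [0.569912   0.18891398 0.30048105] [-0.67274235 -0.70139695  0.20181652]
```

View pics/w1.png

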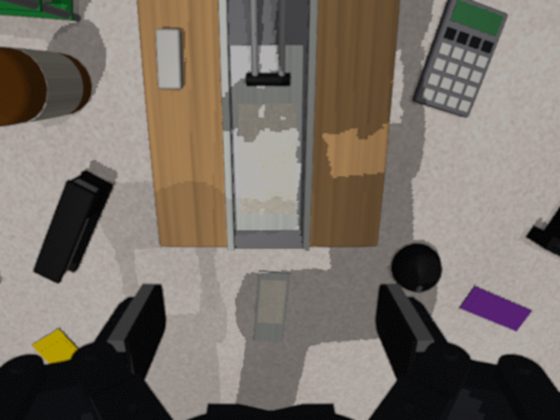

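The wrist view shows the channel front at row 247, rails at columns about 230 and 308, the plate front at row about 231 and the foot at row 79. I'll enlarge it for precise pixels.

Run:
```python
from h import *
im=np.load('pics/w1.npz')['im']
save('w1c',cv2.resize(im[20:260,210:330],None,fx=2.5*1,fy=2.5,interpolation=cv2.INTER_CUBIC))
g=cv2.cvtColor(im,cv2.COLOR_RGB2GRAY).astype(int)
print('col270 rows 222-255',g[222:256,264:276].mean(1).round())
for row in (30,60,110,160,200,225,240): print(row,g[row,218:240],g[row,296:324])
```

```text
col270 rows 222-255 [160. 160. 160. 160. 160. 160. 160. 148. 114.  91.  90.  94.  98. 100.
 101. 101. 102. 101. 101. 101. 101. 101. 101. 101.  99. 100. 121. 154.
 166. 166. 168. 168. 168. 166.]
30 [115 129 157 173 175 175 175 169 147 107  76  84  97 102 101 101 101 101
 100 101 101 101] [ 66  66  66  65  67  66  66  66  66  66  65  65  69  88 112 118 119 119
 116 113 101  87  86  88  87  85  84  82]
60 [121 128 145 164 174 175 176 177 169 139 100  95 131 162 175 177 176 176
 175 176 176 176] [117 117 118 119 120 116 101  80  66  65  61  63  82 104 115 117 118 116
 114 106  93  87  87  85  84  82  81  80]
110 [121 123 125 121 110 109 110 109 111 111 102  81  64  68  91 109 114 115
 113 114 119 123] [118 116 116 117 114 102  82  64  59  57  64  86 106 113 114 113 110 103
  90  83  83  84  83  83  79  80  81  84]
160 [122 122 124 126 126 130 151 169 175 173 170 161 132  86  76 111 148 171
 178 176 176 176] [168 149 122 110  99  80  63  58  62  77  96 108 110 109 108 103  92  85
  83  83  81  81  80  80  81  83  85  86]
200 [116 115 112 114 115 116 115 123 142 154 155 154 150 130  93  74  95 129
 159 168 169 168] [148 131 121 103  82  64  57  60  76  95 104 106 106 103  99  93  90  90
  86  82  79  80  81  83  84  84  85  84]
225 [117 117 117 116 116 118 118 116 124 144 155 157 156 149 128  97  87  94
 122 155 167 165] [157 150 128  98  69  54  57  73  93 104 104 104 104 100  95  93  90  86
  81  81  80  82  84  84  84  84  83  84]
240 [117 118 119 117 117 118 120 122 123 135 152 160 158 155 143 114  90  96
 103 104 104 102] [ 98  99  99  98  93  81  70  81  97 105 105 104 101  93  88  88  87  85
  83  82  83  85  85  83  84  84  84  85]
```

View pics/w1c.png

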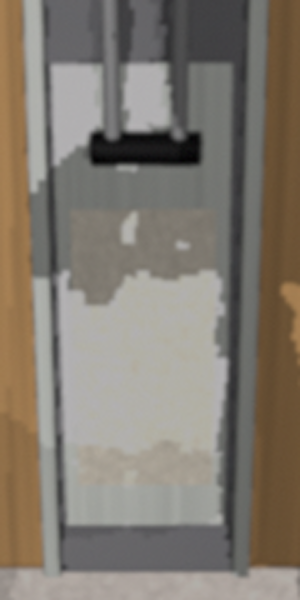

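Run:
```python
from h import *
f=np.load('pics/w1.npz'); s=dict(eef_pos=f['p'],eef_rot=f['q']); C=cam('wrist',s); d=f['d']
for n,uv,z in [('edge',[(238,248.5),(270,248.5),(302,248.5)],.11),('rail L outer',[(219.7,30),(227.3,240)],.115),('rail R outer',[(316.5,30),(308.8,240)],.115),
 ('plate F',[(237,230),(297,230)],.113),('plate R',[(232,44.8),(303,44.8)],.113),('foot',[(268,79)],.118)]:
    print(n,toz(C,uv,z).round(4).tolist())
print([ (C[3]+ray(C,[(u,v)])[1][0]*d[v,u]).round(4).tolist() for u,v in ((270,240),(268,180),(268,150),(190,220),(340,220),(270,60))])
```

```text
edge [[0.5086, 0.2112, 0.11], [0.5121, 0.1826, 0.11], [0.5155, 0.154, 0.11]]
rail L outer [[0.6865, 0.2412, 0.115], [0.518, 0.2211, 0.115]]
rail R outer [[0.6951, 0.1697, 0.115], [0.5266, 0.15, 0.115]]
plate F [[0.5277, 0.2136, 0.113], [0.534, 0.1614, 0.113]]
plate R [[0.6774, 0.2313, 0.113], [0.6837, 0.1781, 0.113]]
foot [[0.6558, 0.2013, 0.118]]
[[0.5199, 0.1835, 0.109], [0.5759, 0.1919, 0.1135], [0.6009, 0.1949, 0.1133], [0.5304, 0.2559, 0.1087], [0.5459, 0.1243, 0.1078], [0.6698, 0.2015, 0.1137]]
```

```bash
cat >> h.py <<'E'
YAW=0.118; EX=np.array([np.cos(YAW),np.sin(YAW)]); E0=np.array([0.5121,0.1843]); Q=quat(YAW)
def ch(x,z,y=0): 
    p=E0+EX*x+np.array([-EX[1],EX[0]])*y; return [p[0],p[1],z]
def F():
    return np.array(r.read_state()['contact_force'])
E
python3 - <<'E'
from h import *
command_gripper(0.0)
r.reach(ch(.1015,.17),Q)
r.hold(.2); 
print(F())
r.move_straight(ch(.1015,.147),speed=.05); r.hold(.2); b=F(); print('bias',b,r.read_state()['eef_pos'])
hit=r.move_straight(ch(.1015,.134),speed=.008,max_force=3)
s=r.read_state(); print(hit,s['eef_pos'],F()-b,s['grip_width'])
r.hold(.1); print(F()-b, r.read_state()['time_s'])
np.save('bias.npy',b)
E
```

```text
[ 0.15519107  0.34221966 -0.05309692]
bias [ 0.37093579 -0.34837181 -0.33590568] [0.61307716 0.19629366 0.14732429]
True [0.61284576 0.19626314 0.13800083] [-0.01621997 -0.06851707  4.87664015] 0.00012378873507588018
[-0.26789347  1.79749225  6.6024324 ] 6.6667
```

```bash
cat >> h.py <<'E'
def fav(n=6,dt=.02):
    a=[]
    for _ in range(n): r.hold(dt); a.append(F())
    return np.mean(a,0)
E
python3 - <<'E'
from h import *
b=np.load('bias.npy')
f=fav()-b; print(f); p=np.array(r.read_state()['eef_pos']); z=p[2]; zc=z
print(z)
for i in range(8):
    if f[2]>10: break
    zc-=.00012
    r.move_straight([p[0],p[1],zc],Q,speed=.005); f=fav()-b
    print(round(zc,5),r.read_state()['eef_pos'][2].round(5),f.round(2))
np.save('zc.npy',zc); print(r.read_state()['time_s'])
E
```

```text
[-1.02716372  0.06831653  5.67653877]
0.13796707023625066
0.13785 0.13798 [-1.   -0.08  5.32]
0.13773 0.13796 [-1.92  0.21  5.67]
0.13761 0.13795 [-1.99 -0.41  6.84]
0.13749 0.13792 [-1.9  -0.09  6.75]
0.13737 0.13793 [-2.48  0.01  7.56]
0.13725 0.13787 [-2.62 -0.37  8.01]
0.13713 0.13787 [-2.8  -0.33  8.28]
0.13701 0.13781 [-3.   -0.3   8.72]
9.6333
```

Run:
```python
from h import *
b=np.load('bias.npy'); zc=float(np.load('zc.npy')); TG=11.3
p=np.array(r.read_state()['eef_pos'])
x0=.1015; 
zc-=.0005; r.move_straight(ch(x0,zc),Q,speed=.005); f=fav(3)-b; print(f.round(2))
zc-=np.clip((TG-f[2])/4500,-.0004,.0005)
x=x0
while x>x0-.030:
    x-=.004
    r.move_straight(ch(x,zc),Q,speed=.03); f=fav(3)-b
    e=np.array(r.read_state()['eef_pos']); xe=(e[:2]-E0)@EX
    print(round(x,4),xe.round(4),f.round(2),round(zc,5))
    if f[2]>14: zc+=.0008; r.move_straight(ch(x,zc),Q,speed=.02); print('relief'); continue
    zc-=np.clip((TG-f[2])/5000,-.0004,.0004)
np.save('st.npy',[x,zc])
for n in ('scene','side'):
    im,_=optics.get_image(n); save(n+'2',im); np.save(f'pics/{n}2.npy',im)
    save(n+'2c',cv2.resize(im[140:250,300:410] if n=='scene' else im[200:320,130:280],None,fx=4.5,fy=4.5,interpolation=cv2.INTER_CUBIC))
print(r.read_state()['time_s'])
```

```text
[-4.32 -0.57 11.2 ]
0.0975 0.0992 [1.84 1.26 7.57] 0.13649
0.0935 0.0959 [4.22 0.62 8.48] 0.13609
0.0895 0.0923 [4.67 1.   9.43] 0.13569
0.0855 0.0886 [ 5.1   0.75 10.58] 0.13531
0.0815 0.0847 [ 4.89  0.36 11.01] 0.13517
0.0775 0.0807 [ 4.75  1.57 11.44] 0.13511
0.0735 0.0767 [ 4.91  0.84 11.24] 0.13514
0.0695 0.0721 [ 2.33  0.63 13.93] 0.13513
12.7
```

View pics/side2c.png

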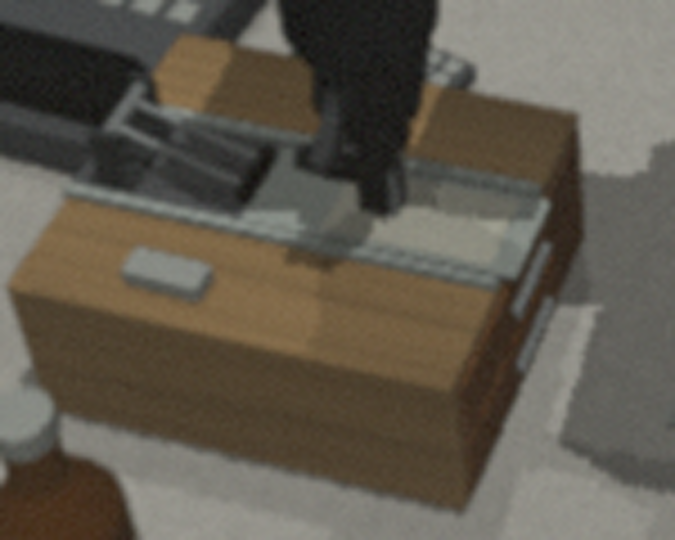

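View pics/scene2c.png

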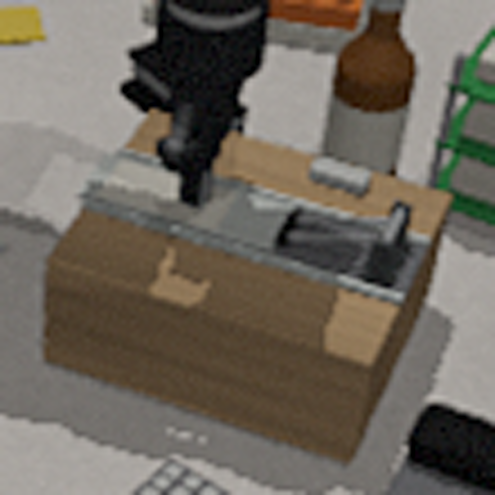

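The plate has moved along with the finger, its front is just past the edge and the foot has come off. I'll ease the press and continue.

Run:
```python
from h import *
b=np.load('bias.npy'); x,zc=np.load('st.npy'); TG=9.8
zc+=.0008; r.move_straight(ch(x,zc),Q,speed=.02); f=fav(3)-b; print(f.round(2))
xe=.072
while xe>.0225:
    x-=min(.004,max(xe-.0215,.001))
    r.move_straight(ch(x,zc),Q,speed=.03); f=fav(3)-b
    e=np.array(r.read_state()['eef_pos']); xe=(e[:2]-E0)@EX
    print(round(x,4),xe.round(4),f.round(2),round(zc,5))
    zc-=np.clip((TG-f[2])/5000,-.0006,.0003)
x=xe
# straight up, unload
e=np.array(r.read_state()['eef_pos'])
r.move_straight([e[0],e[1],e[2]+.05],Q,speed=.05)
r.reach(ch(.045,.30),Q)
command_gripper(.085)
s=r.read_state(); im,d=optics.get_image('wrist'); save('w3',im); np.savez('pics/w3.npz',im=im,d=d,p=s['eef_pos'],q=s['eef_rot'])
save('w3c',cv2.resize(im[20:300,210:330],None,fx=2,fy=2,interpolation=cv2.INTER_CUBIC))
print(s['time_s'],s['eef_pos'])
```

```text
[ 0.76  0.93 10.01]
0.0655 0.0671 [ 1.06  0.57 10.49] 0.13633
0.0615 0.063 [0.81 0.08 9.55] 0.13646
0.0575 0.0591 [ 0.43  0.71 10.23] 0.13641
0.0535 0.055 [ 1.07 -0.23  9.91] 0.1365
0.0495 0.051 [0.92 0.16 9.54] 0.13652
0.0455 0.0471 [ 0.85  0.46 10.07] 0.13647
0.0415 0.043 [0.6  0.85 9.69] 0.13652
0.0375 0.039 [0.47 0.83 9.94] 0.1365
0.0335 0.035 [1.18 0.38 9.9 ] 0.13653
0.0295 0.031 [1.12 0.1  9.73] 0.13655
0.0255 0.027 [0.86 0.77 9.81] 0.13654
0.0215 0.023 [ 0.49  0.45 10.28] 0.13654
0.02 0.0217 [1.36 0.22 9.13] 0.13663
19.7917 [0.55678591 0.18960667 0.3000214 ]
```

View pics/w3.png

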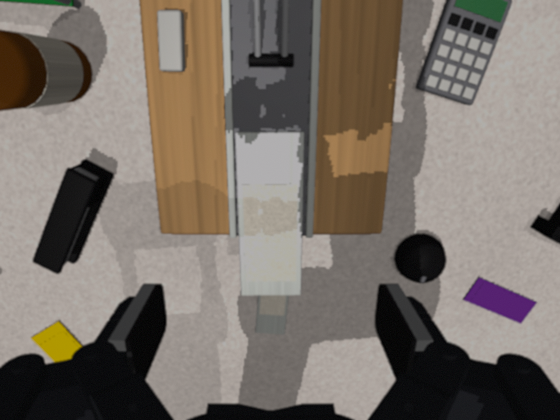

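View pics/w3c.png

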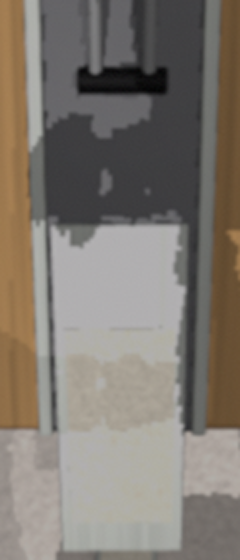

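The plate spans rows 132–294.5 with the channel edge at row about 235. Now measuring the overhang.

Run:
```python
from h import *
f=np.load('pics/w3.npz'); s=dict(eef_pos=f['p'],eef_rot=f['q']); C=cam('wrist',s)
g=cv2.cvtColor(f['im'],cv2.COLOR_RGB2GRAY).astype(int)
for row in (140,200,245,285): print(row,g[row,228:246],g[row,292:310])
for n,uv,z in [('plate F',[(242,294.5),(270,294.5),(300,294.5)],.113),('plate R',[(238,132),(268,132),(301,132)],.113),('edge',[(232,236),(309,235)],.115)]:
    P=toz(C,uv,z); v=P[:,:2]-E0; print(n,P.round(4).tolist(),(v@EX).round(4),(v@[-EX[1],EX[0]]).round(4))
```

```text
140 [173 173 171 165 138  92  85 131 167 177 175 176 175 176 177 174 157 125] [174 175 175 176 176 172 152 124 111 111 108  93  70  59  58  55  60  82]
200 [132 151 158 158 154 145 120  78  71 119 160 173 172 172 169 166 165 161] [171 171 172 172 173 172 170 154 124 104  87  67  57  52  57  76  97 104]
245 [154 150 149 147 145 145 144 144 144 144 143 152 168 175 176 176 175 175] [174 175 175 175 175 175 175 173 167 157 156 164 166 163 163 165 168 169]
285 [164 165 167 170 171 171 169 168 167 167 163 159 154 158 169 173 172 171] [168 169 170 168 169 169 169 164 145 117 108 110 110 111 112 114 113 112]
plate F [[0.4504, 0.2041, 0.113], [0.4535, 0.1781, 0.113], [0.4568, 0.1502, 0.113]] [-0.059  -0.0589 -0.059 ] [ 0.0269  0.0007 -0.0273]
plate R [[0.5994, 0.2213, 0.113], [0.6022, 0.1973, 0.113], [0.6054, 0.171, 0.113]] [0.091  0.091  0.0911] [ 0.0264  0.0023 -0.0242]
edge [[0.5094, 0.2182, 0.115], [0.5183, 0.1514, 0.115]] [0.0013 0.0023] [ 0.0339 -0.0334]
```

Centre is about 15 mm behind the edge, so the overhang is about 60 mm and the plate is straight. Next I'll look at the stand from above before grasping.

Run:
```python
from h import *
q=quat(-.23)
r.reach([.60,-.19,.27],q)
s=r.read_state(); im,d=optics.get_image('wrist'); save('w4',im); np.savez('pics/w4.npz',im=im,d=d,p=s['eef_pos'],q=s['eef_rot'])
print(s['time_s'],s['eef_pos'])
```

```text
21.2667 [ 0.60030282 -0.18873602  0.2702281 ]
```

View pics/w4.png

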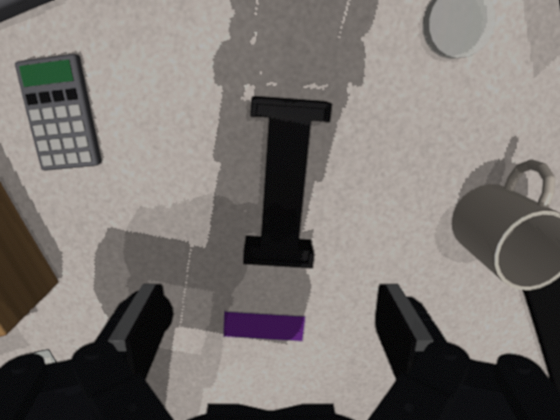

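Run:
```python
from h import *
f=np.load('pics/w4.npz'); im=f['im']; s=dict(eef_pos=f['p'],eef_rot=f['q'])
g=cv2.cvtColor(im,cv2.COLOR_RGB2GRAY)
c=im[85:275,225:350].astype(float); c=np.clip(255*(c/110)**.6,0,255).astype(np.uint8)
save('w4c',cv2.resize(c,None,fx=3.1,fy=3.1,interpolation=cv2.INTER_CUBIC))
m=(g<55).astype(np.uint8); n,lab,st,_=cv2.connectedComponentsWithStats(m); k=lab[180,285]; print(st[k]); np.save('pics/lab.npy',lab==k)
C=cam('wrist',s); print(C[3])
mm=(lab==k)
for row in range(96,268,6):
    x=np.where(mm[row])[0]; print(row,x.min() if len(x) else None,x.max() if len(x) else None,end=' | ')
```

```text
[ 243   96   89  172 8326]
[ 0.68402739 -0.20744445  0.38811086]
96 255 257 | 102 252 328 | 108 251 330 | 114 251 330 | 120 269 329 | 126 268 309 | 132 268 309 | 138 267 308 | 144 267 308 | 150 267 307 | 156 266 306 | 162 266 306 | 168 265 305 | 174 265 304 | 180 265 304 | 186 264 303 | 192 264 303 | 198 264 302 | 204 263 301 | 210 263 301 | 216 262 300 | 222 262 300 | 228 262 299 | 234 261 298 | 240 245 310 | 246 244 311 | 252 244 312 | 258 243 312 | 264 253 311 |
```

View pics/w4c.png

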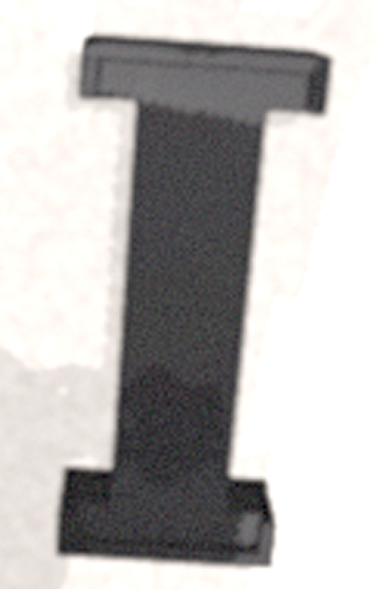

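Run:
```python
from h import *
f=np.load('pics/w4.npz'); s=dict(eef_pos=f['p'],eef_rot=f['q']); C=cam('wrist',s)
A=lambda u,v:(225+(u)/3.1-.3,85+v/3.1-.3)
mm=np.load('pics/lab.npy')
rows=np.arange(130,232)
L=np.array([(np.where(mm[y])[0].min()-.5,y) for y in rows]); R=np.array([(np.where(mm[y])[0].max()+.5,y) for y in rows])
PL=toz(C,L,.032)[:,:2]; PR=toz(C,R,.032)[:,:2]
ks=[]
for P in (PL,PR):
    k=np.polyfit(P[:,0],P[:,1],1); ks.append(k); print('yaw',np.arctan(k[0]))
yaw=np.mean([np.arctan(k[0]) for k in ks]); e=np.array([np.cos(yaw),np.sin(yaw)]); n=np.array([-e[1],e[0]])
print('width',PL.mean(0)@n-PR.mean(0)@n, 'lat mid',(PL.mean(0)@n+PR.mean(0)@n)/2)
lat=(PL.mean(0)@n+PR.mean(0)@n)/2
for nm,uvs in [('rear',[A(90,46),A(208,53),A(328,60)]),('front',[A(58,552),A(165,558),A(270,565)])]:
    P=toz(C,uvs,.038)[:,:2]; print(nm,(P@e).round(4),(P@n-lat).round(4))
print(yaw)
print('depth bed',[ (C[3]+ray(C,[(u,v)])[1][0]*f['d'][v,u]).round(4).tolist() for u,v in ((285,180),(282,200))])
np.save('pics/stand.npy',[yaw,lat])
# second views
for nm in('scene','side'):
    im=np.load(f'pics/{nm}0.npy'); c=im[250:315,240:310] if nm=='scene' else im[155:208,243:318]
    c=np.clip(255*(c/110.)**.6,0,255).astype(np.uint8); save(nm+'st',cv2.resize(c,None,fx=7,fy=7,interpolation=cv2.INTER_CUBIC))
```

```text
yaw -0.29729135940450446
yaw -0.2988355421841438
width 0.03910651305753058 lat mid -0.01730703448568414
rear [0.6969 0.6973 0.698 ] [ 0.0338 -0.0005 -0.0356]
front [0.5332 0.5335 0.5333] [ 0.0354 -0.0005 -0.0359]
-0.29806345079432417
depth bed [[0.5899, -0.2001, 0.0312], [0.5707, -0.1928, 0.0319]]
```

View pics/scenest.png

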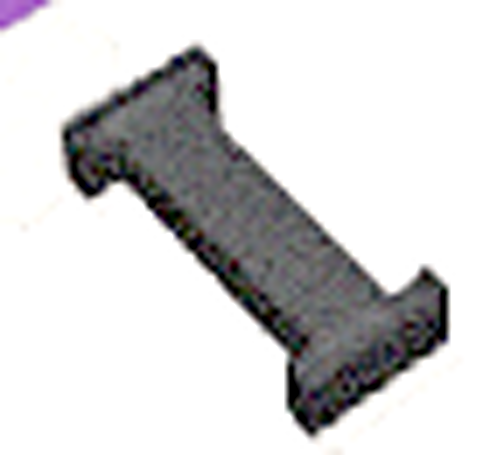

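Stand: yaw −0.298, bed width 39.1 mm (expected 40), mid-length about 0.616 along its own axis. Now grasping the overhang.

Run:
```python
from h import *
command_gripper(.085)
r.reach(ch(-.021,.24,.001),Q)
r.move_straight(ch(-.021,.15,.001),speed=.12)
r.hold(.1); b=F()
hit=r.move_straight(ch(-.021,.1155,.001),speed=.05,max_force=6)
print('hit',hit,F()-b,r.read_state()['eef_pos'])
s=r.read_state(); im,d=optics.get_image('wrist'); save('w5',im)
if not hit:
    command_gripper(.045,40); s=r.read_state(); print(s['grip_width'],fav(3)-b)
    im,d=optics.get_image('wrist'); save('w6',im)
print(s['time_s'])
```

```text
hit False [-0.43181915 -0.09772945 -1.06911788] [0.49130504 0.18286857 0.11562586]
0.054042972240129314 [-0.47553362 -0.3868597   1.49156369]
25.2667
```

View pics/w6.png

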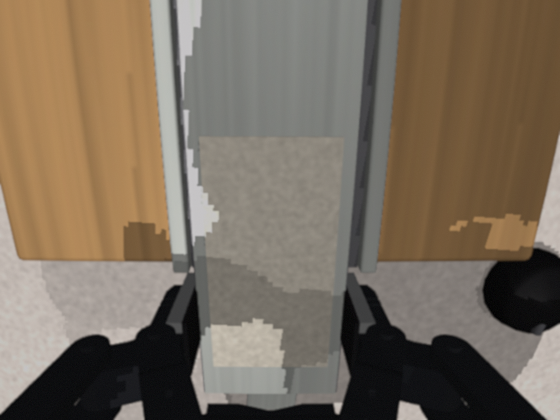

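The plate is gripped between the pads at columns 200–345, with the front end at row 392. Lifting.

Run:
```python
from h import *
e=np.array(r.read_state()['eef_pos'])
r.move_straight([e[0],e[1],.145],Q,speed=.04)
r.hold(.2)
r.move_straight([e[0],e[1],.21],Q,speed=.08)
s=r.read_state(); im,d=optics.get_image('wrist'); save('w7',im); np.savez('pics/w7.npz',im=im,d=d,p=s['eef_pos'],q=s['eef_rot'])
im,d=optics.get_image('side'); save('s7',im)
print(s['grip_width'],s['time_s'],F())
```

```text
0.05389844810395887 27.425 [-2.96122906e-01 -9.81669226e-04 -1.59448962e+00]
```

View pics/w7.png

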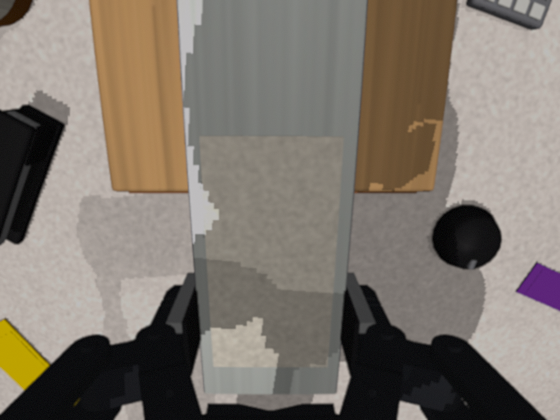

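View pics/s7.png

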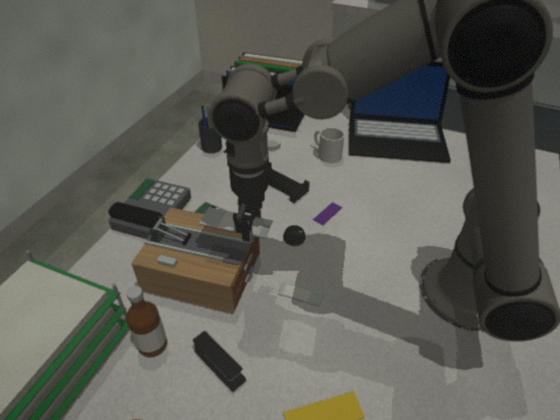

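Run:
```python
from h import *
f=np.load('pics/w7.npz'); T=optics.camera_model('wrist')
C=(T['K'],T['k1'],T['tool_from_camera'][:3,:3],T['tool_from_camera'][:3,3])
g=cv2.cvtColor(f['im'],cv2.COLOR_RGB2GRAY).astype(int)
for row in (20,60,100,230,260,380): print(row,g[row,172:212:2],g[row,330:372:2])
print(g[128:145,260:280].mean(1).round(),g[358:400,270].round())
for z in (.0026,.0021): print('vinR',toz(C,[(202,136.5),(270,136.5),(342,136.5)],z).round(4).tolist(),'vinF',toz(C,[(240,367)],z).round(4).tolist(),'F',toz(C,[(240,393)],z).round(4).tolist())
print('L/R', toz(C,[(180,20),(367,20),(188,180),(357,180),(203,385),(339,385)],.0026).round(4)[:,:2].tolist())
```

```text
20 [135 136 131 137 188 188 188 188 188 187 185 186 188 189 179 126 121 120
 122 122] [121 121 121 123 126 128 129 128 129 127 127 127 127 128 127 127 126 121
  89  93  93]
60 [133 135 136 134 140 188 190 144 121 124 121 119 119 122 124 123 120 120
 120 121] [119 120 121 124 126 128 127 126 126 124 125 126 127 126 125 125 110  89
  94  92  93]
100 [134 135 136 137 138 129 121 119 119 122 121 120 117 117 120 122 120 118
 118 119] [118 120 123 127 125 126 124 123 123 124 124 125 125 125 122  93  89  93
  94  95  90]
230 [152 154 156 156 156 157 159 163 158 144 172 190 189 189 189 188 186 156
 148 150] [130 127 122 122 118 117 117 117 118 115  98 119 122 121 119 119 118 119
 119 117 115]
260 [156 158 157 156 163 164 163 159 155 153 144  85  93  93  95  95  94 101
 109 113] [133 131 127 117 116 117 116 116 112 100 120 124 127 127 126 127 125 124
 122 117 119]
380 [  9  11  13  13  11  10  15  12  14  22 116 159 161 156 154 142 141 154
 153 152] [112 113 113 107 159 182 175 174 177 151  50  12  15  11  14  11  13  13
  13  15  12]
[121. 121. 121. 121. 121. 121. 119. 119. 125. 130. 132. 132. 132. 131.
 130. 129. 130.] [166 167 168 171 171 172 171 169 165 159 154 152 152 153 152 152 152 151
 151 152 151 151 151 151 151 151 151 151 151 150 151 150 150 151 148 143
 129 121 119 119 116 114]
vinR [[0.0688, -0.0222, 0.0026], [0.0688, -0.0005, 0.0026], [0.0688, 0.0225, 0.0026]] vinF [[-0.023, -0.0126, 0.0026]] F [[-0.0368, -0.013, 0.0026]]
vinR [[0.0689, -0.0221, 0.0021], [0.0689, -0.0005, 0.0021], [0.0689, 0.0224, 0.0021]] vinF [[-0.0225, -0.0125, 0.0021]] F [[-0.0363, -0.0129, 0.0021]]
L/R [[0.1032, -0.027], [0.1032, 0.0281], [0.0545, -0.0276], [0.0545, 0.0283], [-0.0327, -0.0282], [-0.0326, 0.0281]]
```

```bash
cat >> h.py <<'E'
SY=-.298; SE=np.array([np.cos(SY),np.sin(SY)]); SN=np.array([-SE[1],SE[0]]); SC=.6162*SE-.0173*SN; SQ=quat(SY)
def st(x,z,y=0):
    p=SC+SE*(x-.0374)+SN*y; return [p[0],p[1],z]
E
python3 - <<'E'
from h import *
print(SC)
r.reach(st(0,.20),SQ)
r.move_straight(st(0,.075),speed=.1)
r.hold(.2)
for n in('wrist','scene','side'):
    s=r.read_state(); im,d=optics.get_image(n); save(n+'8',im); np.savez(f'pics/{n}8.npz',im=im,d=d,p=s['eef_pos'],q=s['eef_rot'])
    if n!='wrist':
        c=im[230:330,220:330] if n=='scene' else im[145:225,220:330]
        c=np.clip(255*(c/200.)**.6,0,255).astype(np.uint8)
        save(n+'8c',cv2.resize(c,None,fx=5.5,fy=5.5,interpolation=cv2.INTER_CUBIC))
print(s['time_s'],s['eef_pos'],F())
E
```

```text
[ 0.58396193 -0.19745934]
30.625 [ 0.54830594 -0.1865253   0.07527684] [ 0.55478988  0.38804201 -1.43164972]
```

View pics/wrist8.png

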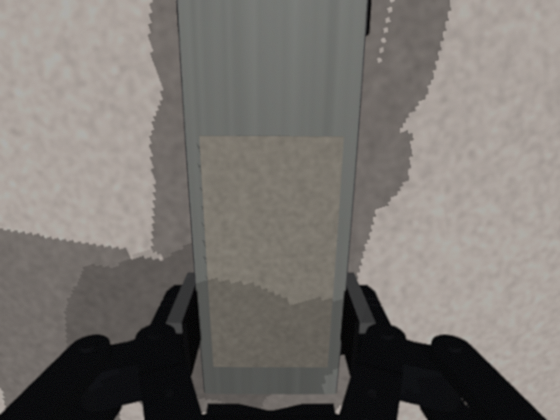

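View pics/scene8c.png

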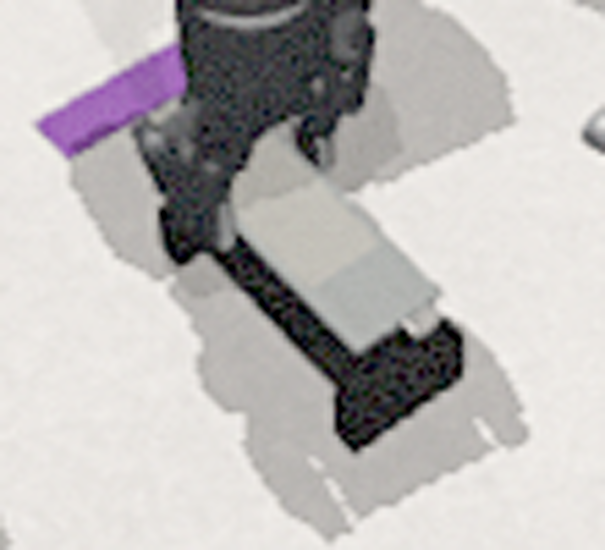

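View pics/side8c.png

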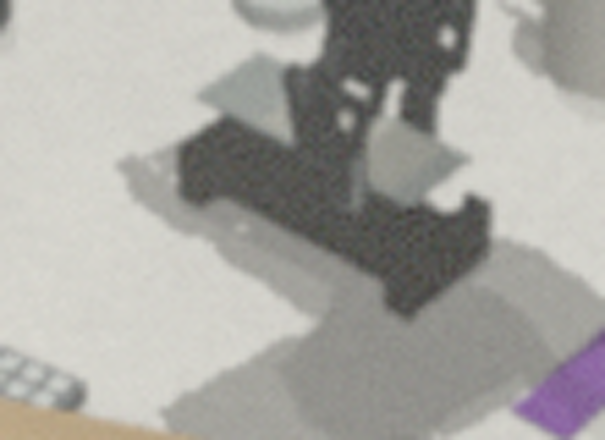

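Run:
```python
from h import *
Cs=cam('scene'); Cd=cam('side')
def rep(n,C,uv,z):
    v=toz(C,uv,z)[:,:2]-SC; print(n,np.c_[v@SE,v@SN].round(4).tolist())
A=lambda u,v:(220+u/5.5-.4,230+v/5.5-.4); B=lambda u,v:(220+u/5.5-.4,145+v/5.5-.4); D=lambda u,v:(240+u/7-.4,250+v/7-.4)
zp=.0727
rep('plate rear scene',Cs,[A(355,353),A(440,293)],zp)
rep('plate rear side',Cd,[B(200,97),B(262,53)],zp)
rep('plate front side',Cd,[B(470,157),B(405,205)],zp)
rep('stand front scene (top L, top R)',Cs,[D(65,130),D(200,48)],.038)
rep('stand rear scene (R outer)',Cs,[D(447,290)],.038)
rep('stand rear scene (lug inner corner R, )',Cs,[D(427,270)],.038)
rep('stand front side',Cd,[B(488,203)],.038)
rep('stand rear side L',Cd,[B(180,150)],.038)
d=np.load('pics/side8.npz')['im'] ; c=np.load('pics/side0.npy')[150:210,240:320].astype(float)
save('sdst',cv2.resize(np.clip(255*(c/110.)**.6,0,255).astype(np.uint8),None,fx=8,fy=8,interpolation=cv2.INTER_CUBIC))
```

```text
plate rear scene [[0.0743, -0.0304], [0.0736, 0.0243]]
plate rear side [[0.0711, 0.0271], [0.0725, -0.0266]]
plate front side [[-0.0759, -0.0256], [-0.0749, 0.0292]]
stand front scene (top L, top R) [[-0.0798, -0.0386], [-0.079, 0.032]]
stand rear scene (R outer) [[0.0822, 0.0315]]
stand rear scene (lug inner corner R, ) [[0.0699, 0.0317]]
stand front side [[-0.0821, -0.036]]
stand rear side L [[0.0789, 0.0369]]
```

View pics/sdst.png

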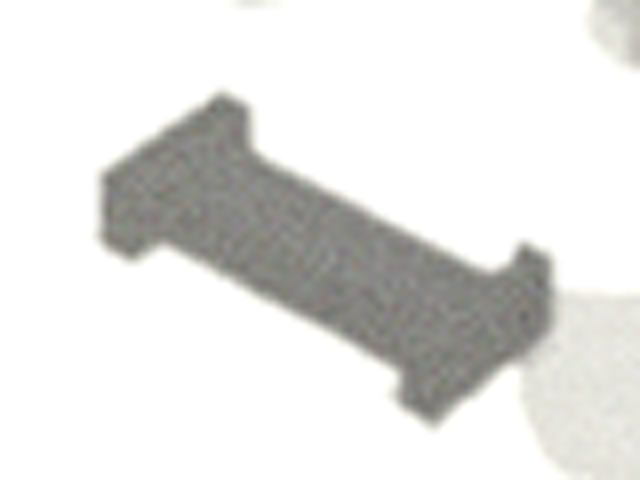

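Both outside views agree: relative offset is about 0 laterally and −1 mm along. I'll add +0.7 mm and lower gently.

Run:
```python
from h import *
r.move_straight(st(.0007,.048),SQ,speed=.06); r.hold(.2); b=fav(4)
hit=r.move_straight(st(.0007,.0362),SQ,speed=.008,max_force=3)
print(hit,r.read_state()['eef_pos'],fav(4)-b)
for n in('scene','side'):
    im,d=optics.get_image(n); save(n+'9',im)
    c=im[230:330,220:330] if n=='scene' else im[145:225,220:330]
    c=np.clip(255*(c/200.)**.6,0,255).astype(np.uint8)
    save(n+'9c',cv2.resize(c,None,fx=5.5,fy=5.5,interpolation=cv2.INTER_CUBIC))
print(r.read_state()['time_s'])
```

```text
True [ 0.54886988 -0.18665155  0.03842355] [ 0.24982471 -0.25599485  6.15196611]
32.8
```

View pics/scene9c.png

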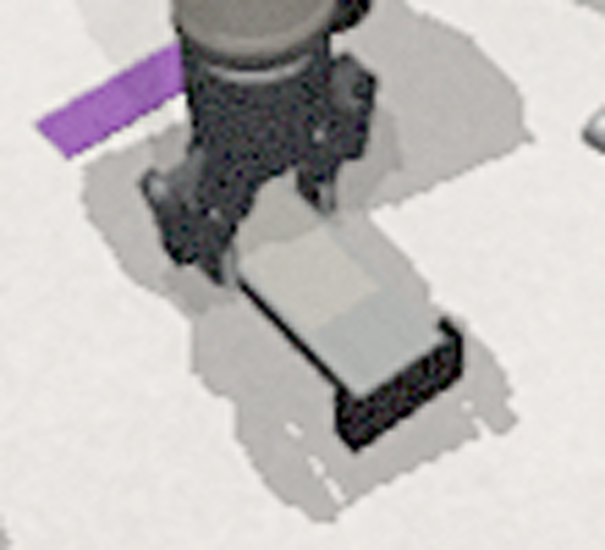

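View pics/side9c.png

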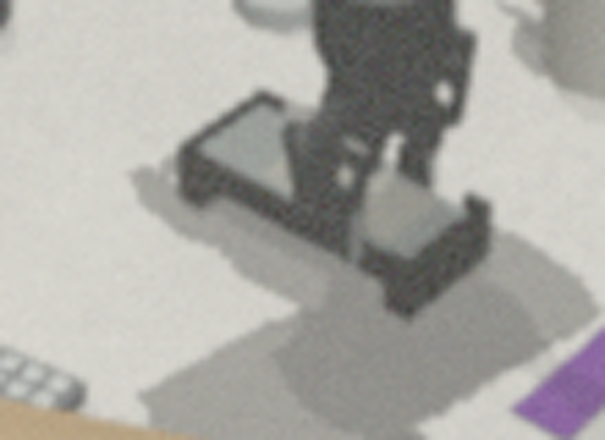

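The rim shows all round the plate, and the height matches the bed rather than a lug (within 1 mm). Releasing.

Run:
```python
from h import *
command_gripper(.070); r.hold(.2)
command_gripper(.085)
e=np.array(r.read_state()['eef_pos'])
r.move_straight([e[0],e[1],.12],SQ,speed=.06)
r.reach([.60,-.19,.27],quat(-.298)); r.hold(.2)
s=r.read_state(); im,d=optics.get_image('wrist'); save('w10',im); np.savez('pics/w10.npz',im=im,d=d,p=s['eef_pos'],q=s['eef_rot'])
c=im[85:285,215:355].astype(float); c=np.clip(255*(c/160)**.6,0,255).astype(np.uint8)
save('w10c',cv2.resize(c,None,fx=2.9,fy=2.9,interpolation=cv2.INTER_CUBIC))
im,d=optics.get_image('side'); save('s10',im)
print(s['time_s'],F())
```

```text
36.0 [ 0.47813491 -0.24749627  0.40011665]
```

View pics/w10c.png

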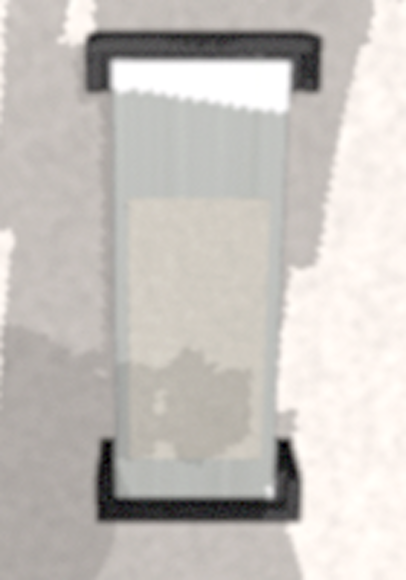

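View pics/s10.png

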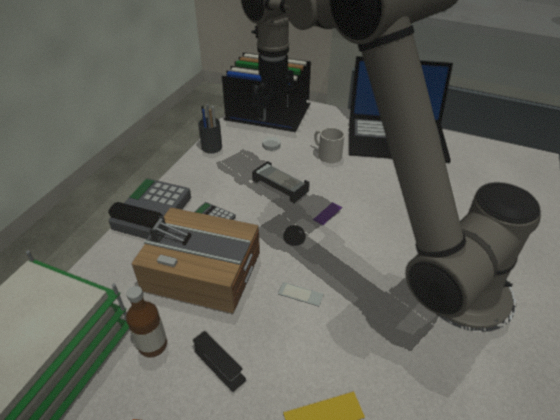

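The plate lies inside all four corner lugs (crop rows 57–498, between the stops at rows 35 and 520). The gripper is clear and the bystanders look unmoved. Handing in.

Run:
```python
from h import *
f=np.load('pics/w10.npz'); C=cam('wrist',dict(eef_pos=f['p'],eef_rot=f['q']))
A=lambda u,v:(215+u/2.9-.3,85+v/2.9-.3)
for n,uv,z in (('plate',[A(112,58),A(293,58),A(118,498),A(275,498)],.035),('stand',[A(88,38),A(320,38),A(98,520),A(299,520)],.038)):
    print(n,toz(C,uv,z)[:,:2].mean(0))
r.finish_job(); print('handed in',r.read_state()['time_s'])
```

```text
plate [ 0.58384358 -0.19734744]
stand [ 0.58321459 -0.19768463]
the job is handed in; nothing more can be done
the job is handed in; nothing more can be done
```

The sign plate is lying in the black desk stand, inside all four corner lugs and released. The job was handed in after about 36 s of the 72 s allowed; no verdict is reported.

**Slide:** I pressed the vinyl with closed fingers at about 10–11 N. The felt press peaked at 13.9 N, at about the point where the plate's rear came out from under the clip, and I eased off straight away. With the clip and weight that is roughly 21 N if the clip was still bearing, so it came close to the 22 N limit. The plate was left overhanging by about 60 mm, straight in the channel and untouched.

**Lift and place:** I gripped the overhang by its long edges at 40 N, and the picture showed no tilt after lifting. I lowered it onto the stand until first contact, felt at about 6 N, then opened the fingers and backed away.

**Last checks:**
- **Position:** the final picture puts the plate's centre about 0.7 mm from the stand's centre. It looked flat and inside the lugs; I did not measure its tilt.
- **Surroundings:** by eye, the other things had not moved, and the gripper was clear of everything.
- **Disagreements:** the stand's length first measured 164 mm instead of 168 mm, because I picked its rear end too far in. The outside views then differed by up to about 2.4 mm along its length, so I shifted the placement by 0.7 mm. First contact was about 0.8 mm higher than calculated.

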